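Switch on the heater under the porcelain bowl

ROBOT

A 6-joint arm with a two-finger parallel gripper is mounted at the origin on the work surface. World frame = base frame: x ahead of the robot, y to its left, z up, the work surface at z = 0. Lengths are in mm, angles in degrees, forces in N, time in s.
With the tool pointing down it reaches from about 350 to 775 mm from the base axis. Payload 7.3 kg.
Tool frame: the origin (TCP) lies on the centre line of the jaws, within the pads' length; the fingertips stand 22 mm ahead of it and the grasp point (between the pads) lies 3 mm ahead of it; z points along the fingers, x is the direction in which the jaws open and shut, and the axes are right-handed (so a half turn about z gives the same grasp; the last joint's range is limited). The gripper opens to 92 mm and grips with 3 to 60 N. Pads are 19 mm wide; open, the fingers measure 130 mm over their backs; the gripper's body (75 mm by 190 mm) begins 47 mm behind the grasp point.
Start: joints at [66.692, 19.595, 87.324, -0, 73.075, -8.365], TCP at [135.357, 507.269, 248.741] pointing down, gripper open.
Joint ranges: [-145.02, 145.02], [-44.19, 115.74], [2.07, 154.8], [-57.11, 237.11], [16.16, 152.29], [-177.93, 177.93]. Speed limits (degrees/s): [147.25, 147.25, 180, 180, 180, 180].

INTERFACE

Orientations are given as [roll, pitch, yaw] about the fixed x, y, z axes, in that order (R = Rz(yaw) Ry(pitch) Rx(roll)).
In Python, from station import * gives the robot as it stands. The module is installed in compiled form; this text tells all that it offers.
- The arm moves only by the tool play_rows, never from a script. Its argument "series" is a list that holds one entry, the list of rows, each a list of 6 numbers: the shift along the tool's x, y, z in m, then the turn, a rotation vector about the tool's x, y, z in rad. A call has 1 to 12 rows; each row shifts and turns the commanded pose from where the row before left it, along the tool's axes as they then stand; what a row does not reach is not made up. A row lasts 1/10 s, in which the tool goes at most 50 mm and 8.59 degrees, less where a joint would pass 70% of its speed; a pose out of reach is approached as far as the arm can. A call with a gripper value outside its range is refused whole. "hand" is the opening, from 0 (shut) to 1 (fully open), set as the call begins (left out, the last holds). The fingers move at their own pace and stop on an object; "squeeze" is the grip in N (left out, the last holds). Time passes only in rows, so rows that do not move let the fingers close. It gives the time, the measured TCP pose, the force and the opening at its end, in the units of the state.
- get_state(): the state, without advancing time (a new reading comes with each control period).
- read_camera(name): name is "side" or "top"; returns a dict with "pixels" (480x640x3 uint8, red, green, blue), "range_z" (480x640 float32, mm along the optical axis (not along the pixel's ray), 0 where there is no reading), "intrinsics" (3x3 intrinsics, pixels), "k1" (the pictures are not rectified: a ray, as slopes to the right and down, at radius r is drawn at 1 + k1 r^2 times it, then the intrinsics apply), "extrinsics" (4x4, takes a point from camera to world coordinates). Camera axes: x right, y down, z forward; pixel columns grow to the right and rows downward; lengths in mm; the calibration is good to about 2 mm. A picture is of the moment at which its call begins.
- finish_job(): hands the job in, once; it reports no verdict.
The state is a dict: "t": time; "qpos": joint angles; "joint_velocities": joint speeds; "joint_torque": joint torques, N m; "tool_pos": TCP position; "tool_rot": TCP orientation; "force": force on the tool from outside, world axes, zero at the start; "wrist_torque": the same for the moment, N m; "grip_width": finger opening in mm.
Only numpy, scipy, OpenCV 4.12 (cv2) and the standard library are available. Lean on these libraries where they do the work, as an engineer would, in place of code of your own. Each camera call takes 0.05 s, during which the arm holds its last target.

TASK

Switch on the bench heater that carries the white porcelain bowl, at its first step: push its knob straight down to the stop, turn it clockwise (seen from above) by one position, which is a sixth of a turn, and let it spring back up into that notch. Leave the other heater's knob off and the bowl standing on its plate.

Things in the scene. Friction and masses are not known exactly. Their poses are not given: they have to be found in the camera images.
- selector_grip (a point): Knob to turn: black bar grip 56 mm long, 16 wide, 38 high on a round black skirt 60 mm across. Point on the knob's vertical axis, mid-bar, 22 mm above the skirt's top, 14 mm below the bar's top; 97 mm above the bench when the knob is up, 88 pushed in. z axis up; x axis along the bar, away from the white pointer line (on the -x end, facing the robot at the start). Turns with the knob.
- selector_stem (a joint): How far that knob is pushed down, in m: 0 up, 0.009 at the stop. A spring lifts it with 4 N (up) to 7 N (stop); pinching the bar is enough to push it. A tab under the pointer stands in a notch of a fixed metal ring (83 mm across, its top 33 mm below selector_grip with the knob up) and blocks turning until the knob is 6.5 mm down.
- selector (a joint): Turn of that knob in rad, growing clockwise seen from above. Off is 0 (starts within 0.07 of it), first step 1.047 (60 degrees), second step 2.094. In a notch it has about 8 degrees of play either way. Pushed in, it turns with light friction (0.03 N m).
- bowl_rim (a point): Centre of the mouth of the white porcelain bowl, 110 mm across, 42 high, rim 117 mm above the bench, loose on the round plate of the heater to switch on. That heater is white, 260 x 160 mm, fixed to the bench; its plate's centre lies 130 mm from the knob's axis, the knob on the lower end (45 mm high) towards the robot.
- spare_selector (a joint): Turn in rad of the same kind of knob on the other, identical heater, which carries a conical glass flask 120 mm high. Off at about 0, to be left off.
Things that resemble listed ones, but are neither listed nor needed, are in the scene too. Leave any red look-alike of the part that bears bowl_rim alone.

How it is judged:
By the outcome, as a careful person would: the job done as asked, in the order asked, and still so for the second after the job is handed in, with the robot touching nothing.
It also fails if it takes over 35 s, if anything falls off the work surface, if the arm or the gripper's body presses on something with over 40 N, if the wrist force passes 120 N, or if a joint passes its speed limit or range.

## Working session

There is one attempt and no reset: what is moved stays moved. The work goes in short steps, Python scripts to look and compute and a tool call to move; the robot and the scene stay as the last step left them, time stands still between calls to the robot, and variables do not carry over. Pictures are saved under pics/ and viewed, and the job is handed in when it is done.

Besides the shell and the picture viewer there is one more tool, called as name([rows], argument=value, ...), one row to a line, values as JSON. play_rows: Moves the arm, as the interface text tells. Its arguments: {"type":"object","properties":{"series":{"type":"array"},"hand":{"type":"number"},"squeeze":{"type":"number"}},"required":["series"]}

```bash
mkdir -p pics; cat > h.py <<'E'
from station import *
import numpy as np, cv2
def snap(name,tag):
    c=read_camera(name); cv2.imwrite(f'pics/{tag}.png',c['pixels'][:,:,::-1]); np.savez(f'{tag}.npz',**{k:c[k] for k in c}); return c
def rays(c,uv):
    K=np.array(c['intrinsics'],float);k1=float(c['k1'])
    s=(np.atleast_2d(uv)-K[:2,2])/np.array([K[0,0],K[1,1]])
    rd=np.linalg.norm(s,axis=1,keepdims=True); r=rd.copy()
    for _ in range(20): r=rd/(1+k1*r*r)
    d=np.c_[s*(r/np.maximum(rd,1e-9)),np.ones(len(s))]
    T=np.array(c['extrinsics']);return T[:3,3],d@T[:3,:3].T
def onplane(c,uv,z):
    o,d=rays(c,uv); return o+d*((z-o[2])/d[:,2])[:,None]
def cloud(c):
    v,u=np.mgrid[:480,:640]; o,d=rays(c,np.c_[u.ravel(),v.ravel()].astype(float))
    return (o+d*np.array(c['range_z']).reshape(-1,1)).reshape(480,640,3)
E
python3 - <<'E'
from h import *
print(get_state())
for n in('side','top'):
    c=snap(n,n+'0'); print(n,c['intrinsics'],c['k1'],c['extrinsics'])
E
```

```text
{'t': 0.0, 'qpos': array([ 6.66917644e+01,  1.96372634e+01,  8.73800671e+01, -9.80309587e-04,
        7.30770742e+01, -8.36373291e+00]), 'joint_velocities': array([ 0.01584828, -0.02965537, -0.07272425, -0.00106847, -0.0526211 ,
       -0.10159917]), 'joint_torque': array([ 5.28597193e-04, -4.31254184e+01, -2.44214594e+01,  7.18453154e-02,
        5.60741080e-02, -1.41534629e-04]), 'tool_pos': array([135.19565137, 506.87091151, 248.02019414]), 'tool_rot': array([-1.79987196e+02,  9.35369731e-02,  7.50557939e+01]), 'force': array([ 0.24371007,  0.04272067, -0.13736354]), 'wrist_torque': array([-0.03292863, -0.01347711,  0.02396753]), 'grip_width': 91.74161419728023}
side [[568.76374182   0.         326.69451934]
 [  0.         568.76374182 233.04859665]
 [  0.           0.           1.        ]] -0.07118928597509977 [[ 9.20169652e-01 -2.55632493e-01  2.96546522e-01  2.16385516e+02]
 [-3.91159112e-01 -5.67738954e-01  7.24339029e-01 -1.01384850e+03]
 [-1.68035799e-02 -7.82511667e-01 -6.22409134e-01  8.91262703e+02]
 [ 0.00000000e+00  0.00000000e+00  0.00000000e+00  1.00000000e+00]]
top [[477.02686773   0.         316.86640398]
 [  0.         477.02686773 242.35299648]
 [  0.           0.           1.        ]] 0.03157753162239106 [[-1.43371490e-02 -9.84069238e-01  1.77206605e-01  4.12878941e+02]
 [-9.99846298e-01  1.23209338e-02 -1.24729743e-02 -7.21501067e+01]
 [ 1.00909194e-02 -1.77358195e-01 -9.84094632e-01  1.16434284e+03]
 [ 0.00000000e+00  0.00000000e+00  0.00000000e+00  1.00000000e+00]]
```

View pics/side0.png

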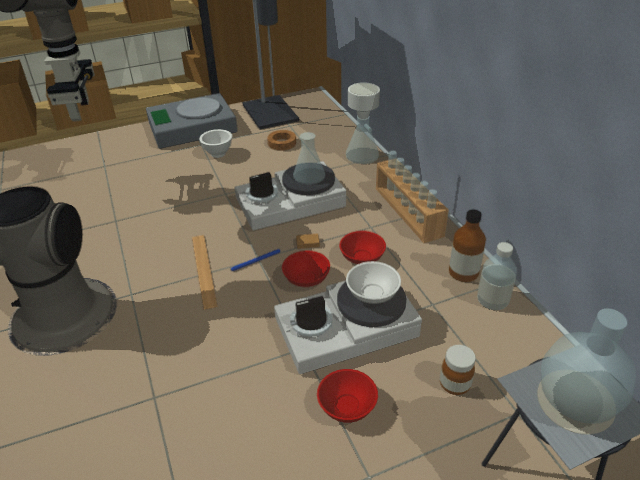

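View pics/top0.png

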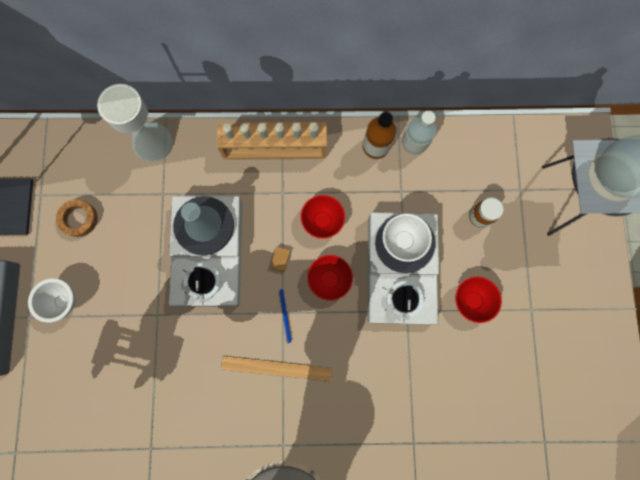

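The bowl's heater is the one at right in the top view, with its knob near (405,298) and the bowl near (406,238). A red bowl stands on either side of it. I'll measure the knob now.

```bash
python3 - <<'E'
from h import *
for n,(u0,u1,v0,v1) in dict(side=(270,350,280,345),top=(360,450,205,330)).items():
    c=dict(np.load(n+'0.npz')); p=c['pixels']
    cv2.imwrite(f'pics/{n}z.png',cv2.resize(p[v0:v1,u0:u1,::-1],None,fx=6 if n=='side' else 4.7,fy=6 if n=='side' else 4.7,interpolation=cv2.INTER_CUBIC))
c=dict(np.load('top0.npz'));P=cloud(c)
print(np.round(P[285:312:2,390:422:2,2]).astype(int))
# heater outline (white) top end z 45; bar top by height
def rep(n,sel,box):
    c=dict(np.load(n+'0.npz'));P=cloud(c);u0,u1,v0,v1=box
    Q=P[v0:v1,u0:u1].reshape(-1,3);g=Q[(Q[:,2]>sel[0])&(Q[:,2]<sel[1])]
    print(n,sel,len(g),g.mean(0),cv2.minAreaRect(g[:,:2].astype(np.float32)))
for s in((103,118),(40,50)):
    rep('top',s,(360,445,270,330)); 
rep('side',(103,118),(285,335,285,340))
rep('top',(112,125),(375,440,205,270)); rep('side',(112,125),(335,410,255,310))
E
```

```text
[[  49   48   68   63   66   65   53   58  108   63   65   64   64   62
    43   44]
 [  49   65   64   63   43   74   77   98  114  113  115  105   65   65
    68   46]
 [  44   44   41   66   74   74   73   97  110  107  115  111   76   63
    63   64]
 [  42   42   71   76   72   70   74   94  112  111  109  111   73   74
    64   63]
 [  49   44   74   75   76   73   76   98  109  114  111  109   75   74
    64   64]
 [  64   66   79   76   74   74   74   99  110  110  111  111   73   77
    75   64]
 [  63   72   74   74   76   74   76  105  110  110 1164  111   75   77
    76   65]
 [  63   73   72   73   75   76   80  100  109  107  112  111   72   74
    74   63]
 [  65   69   70   76   73   73   82  100  108  112  110  110   76   72
    75   64]
 [  66   63   72   74   76   75   79   92  105  109  113  110   74   74
    74   61]
 [  46   42   72   74   73   77   81   90  108  112  110  111   77   74
    60   62]
 [  41   45   44   73   76   74   75   91  109  108  115  112   79   75
    64   66]
 [  49   41   66   61   70   76   75   92  107  113  114  108   76   63
    66  
[... 220 characters left out ...]
.026126861572266), 84.54949951171875)
top (40, 50) 2384 [ 479.31126789 -282.82458012   44.60625515] ((481.8005065917969, -285.6809997558594), (161.6941680908203, 120.49152374267578), 87.00904083251953)
side (103, 118) 253 [ 475.16641835 -288.0899923   110.50681879] ((476.2367858886719, -286.09918212890625), (19.702924728393555, 56.116641998291016), 82.26258850097656)
top (112, 125) 400 [ 612.86795009 -291.268399    115.9015696 ] ((611.0680541992188, -286.58990478515625), (106.96280670166016, 108.57870483398438), 43.06843566894531)
side (112, 125) 452 [ 613.03703991 -284.21491797  116.42635707] ((610.9464721679688, -286.2024230957031), (108.76638793945312, 107.69100952148438), 43.81005859375)
```

```bash
ls pics
```

```text
side0.png
sidez.png
top0.png
topz.png
```

View pics/topz.png

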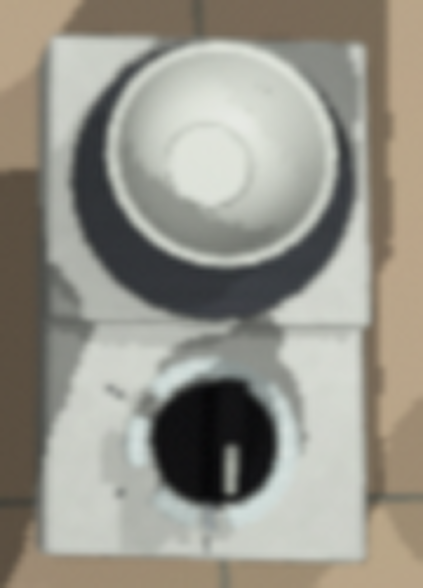

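View pics/sidez.png

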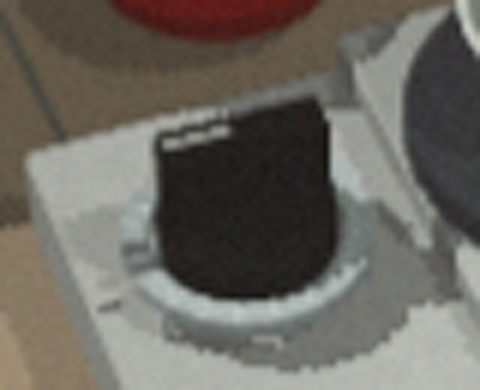

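```bash
python3 - <<'E'
from h import *
for n,box in (('top',(385,425,278,318)),('side',(285,335,285,340))):
    c=dict(np.load(n+'0.npz'));P=cloud(c);u0,u1,v0,v1=box
    Q=P[v0:v1,u0:u1].reshape(-1,3)
    g=Q[(Q[:,2]>105)&(Q[:,2]<117)][:,:2].astype(np.float32)
    m=g.mean(0);w=np.linalg.svd(g-m)[2][0];print(n,'bar yaw',np.degrees(np.arctan(w[1]/w[0])))
    s=Q[(Q[:,2]>70)&(Q[:,2]<79)][:,:2].astype(np.float32);print('skirt',cv2.minEnclosingCircle(s))
    # image ray: bar-top dark/white pointer
    px=c['pixels'][v0:v1,u0:u1].astype(int);Z=P[v0:v1,u0:u1,2]
    vv,uu=np.where((px.min(2)>110)&(Z>100));uv=np.c_[uu+u0,vv+v0]
    if len(uv)>3:
        q=onplane(c,uv.astype(float),111)[:,:2];mm=q.mean(0);w=np.linalg.svd(q-mm)[2][0];print('pointer',len(q),mm,np.degrees(np.arctan(w[1]/w[0])))
c=dict(np.load('top0.npz'));px=c['pixels'];P=cloud(c)
hsv=cv2.cvtColor(px,cv2.COLOR_RGB2HSV)
# heater left/right edges of lower end: columns where height 45 begins, per row
for z,rows in((45,range(278,320)),):
    L=[];R=[]
    for v in rows:
        zz=P[v,:,2];k=[u for u in range(355,450) if zz[u]>25 and zz[u]<200]
        L.append((min(k),v));R.append((max(k)+0.,v))
    for e in(L,R):
        q=onplane(c,np.array(e,float),z)[:,:2];vx,vy,x,y=cv2.fitLine(q.astype(np.float32),cv2.DIST_HUBER,0,.01,.01).ravel();print('edge yaw',np.degrees(np.arctan(vy/vx)),y+(476.5-x)*vy/vx)
# plate: dark pixels height ~75
m=(px.max(2)<75)
Q=P[205:275,365:445].reshape(-1,3)
k=m[205:275,365:445].ravel()&(abs(Q[:,2]-75)<8);print('plate',np.median(Q[k,2]),cv2.minEnclosingCircle(Q[k,:2].astype(np.float32)))
hs=P[:,:,2]
for u0,v0 in((330,277),(478,300),(323,216)):print('red',P[v0-22:v0+22,u0-22:u0+22].reshape(-1,3).mean(0),np.percentile(P[v0-22:v0+22,u0-22:u0+22,2],95))
E
```

```text
top bar yaw -2.044759
skirt ((476.80133056640625, -285.6736145019531), 30.794307708740234)
pointer 23 [ 465.91932751 -285.46468216] 31.3039772911228
side bar yaw -4.530606
skirt ((475.74090576171875, -289.4051513671875), 29.432619094848633)
pointer 27 [ 461.97680244 -285.49425218] 81.9601708788509
edge yaw -1.9569082 -203.7388
edge yaw -3.486479 -364.88318
plate 74.71442396050179 ((605.8116455078125, -290.4776916503906), 68.91400909423828)
red [ 534.69801038 -115.70710658   25.19557458] 42.46408261389951
red [ 475.45029894 -465.4104701    26.67435295] 42.03729963789203
red [ 684.90758472 -101.35332035   25.11532051] 42.48758724503756
```

play_rows([
  [[0,0,0,0,0,-0.1085],[0,0,0,0,0,-0.1085],[-0.035,0.028,0,0,0,0],[-0.035,0.028,0,0,0,0],[-0.035,0.028,0,0,0,0],[-0.035,0.028,0,0,0,0],[-0.035,0.028,0,0,0,0],[-0.035,0.028,0,0,0,0],[-0.035,0.028,0,0,0,0],[-0.035,0.028,0,0,0,0],[-0.035,0.028,0,0,0,0],[-0.035,0.028,0,0,0,0]],
], hand=1)

```text
t: 1.3
tool_pos: [400.3, 143.6, 248.6]
tool_rot: [-180.0, -0.0, 87.5]
force: [0.9, 1.4, 0.2]
grip_width: 91.8
```

play_rows([
  [[-0.0426,0.0095,0,0,0,0],[-0.0426,0.0095,0,0,0,0],[-0.0426,0.0095,0,0,0,0],[-0.0426,0.0095,0,0,0,0],[-0.0426,0.0095,0,0,0,0],[-0.0426,0.0095,0,0,0,0],[-0.0426,0.0095,0,0,0,0],[-0.0426,0.0095,0,0,0,0],[-0.0426,0.0095,0,0,0,0],[-0.0426,0.0095,0,0,0,0],[0,0,0,0,0,0],[0,0,0,0,0,0]],
])

```text
t: 2.5
tool_pos: [475.5, -284.8, 247.7]
tool_rot: [-179.9, -0.1, 87.4]
force: [0.3, 0.8, 0.1]
grip_width: 91.7
```

```bash
python3 - <<'E'
from h import *
s=get_state();print(s['tool_pos'],s['tool_rot'],s['qpos'])
c=snap('side','side1')
E
```

```text
[ 475.53984979 -284.76447442  247.71933996] [-1.79915279e+02 -9.19023307e-02  8.73880918e+01] [-3.88497737e+01  2.27865879e+01  8.26389917e+01  2.49275142e-02
  7.46970823e+01 -1.26244538e+02]
```

View pics/side1.png

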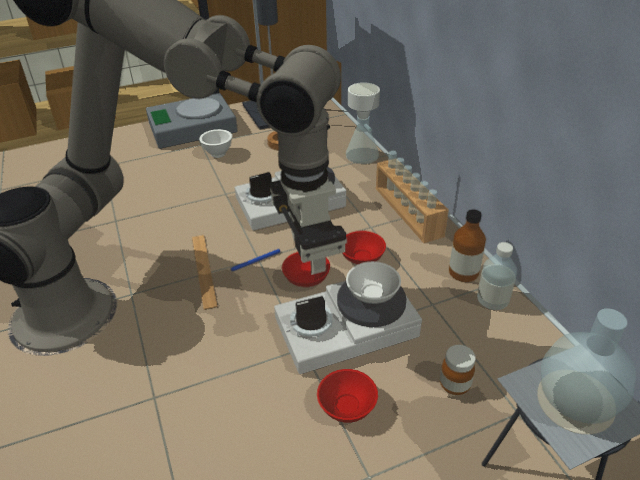

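The gripper hovers above the knob: in the side view its fingers are near (320,260) and the knob near (310,313), with nothing below in the way. I'll go down now.

play_rows([
  [[-0.0009,0.001,0.012,0,0,0],[0,0,0.016,0,0,0],[0,0,0.016,0,0,0],[0,0,0.016,0,0,0],[0,0,0.016,0,0,0],[0,0,0.016,0,0,0],[0,0,0.014,0,0,0],[0,0,0.01,0,0,0],[0,0,0,0,0,0],[0,0,0,0,0,0]],
])

```text
t: 3.55
tool_pos: [477.2, -284.9, 132.9]
tool_rot: [180.0, 0.0, 87.5]
force: [-0.8, -0.8, -0.6]
grip_width: 91.6
```

```bash
python3 - <<'E'
from h import *
s=get_state();print(s['tool_pos'],s['tool_rot'],s['force'])
c=snap('side','side2'); c2=snap('top','top2')
a=c['pixels'][180:360,220:430,::-1];b=c2['pixels'][200:340,340:470,::-1]
cv2.imwrite('pics/z2.png',np.hstack([cv2.resize(a,(470,400)),cv2.resize(b,(330,400))]))
E
```

```text
[ 477.17378614 -284.8965509   132.89387668] [1.79989271e+02 1.10186915e-03 8.75338766e+01] [-0.75700622 -0.81815762 -0.570004  ]
```

View pics/z2.png

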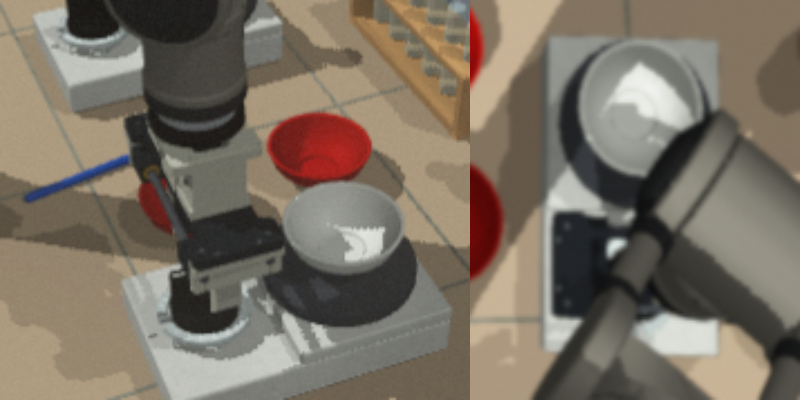

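The open jaws straddle the bar, the bowl is clear and the force is near zero. I'll go to TCP z≈104 and close lightly.

play_rows([
  [[-0.0008,-0.0005,0.01,0,0,0],[0,0,0.01,0,0,0],[0,0,0.009,0,0,0],[0,0,0,0,0,0],[0,0,0,0,0,0]],
])

```text
t: 4.15
tool_pos: [476.3, -286.1, 103.2]
tool_rot: [-180.0, -0.0, 87.5]
force: [-0.1, 0.4, 0.4]
grip_width: 91.6
```

play_rows([
  [[0,0,0,0,0,0],[0,0,0,0,0,0],[0,0,0,0,0,0],[0,0,0,0,0,0],[0,0,0,0,0,0],[0,0,0,0,0,0],[0,0,0,0,0,0],[0,0,0,0,0,0],[0,0,0,0,0,0],[0,0,0,0,0,0]],
], hand=0, squeeze=25)

```text
t: 5.15
tool_pos: [476.4, -285.8, 103.6]
tool_rot: [-180.0, -0.1, 87.5]
force: [-0.1, 8.6, 3.1]
grip_width: 16.4
```

play_rows([
  [[0.0006,0,0,0,0,0],[0,0,0,0,0,0],[0,0,0,0,0,0]],
])

```text
t: 5.45
tool_pos: [476.4, -285.1, 103.7]
tool_rot: [-180.0, -0.0, 87.5]
force: [0.1, 3.0, 2.4]
grip_width: 15.9
```

```bash
python3 - <<'E'
from h import *
s=get_state();print(s['tool_pos'],s['tool_rot'],s['force'],s['wrist_torque'],s['grip_width'])
E
```

```text
[ 476.3990941  -285.13919319  103.72326141] [-1.79985076e+02 -3.90072137e-02  8.74945640e+01] [0.08349174 2.95411926 2.38509458] [ 0.58609436  0.05165099 -0.00117116] 15.939417239337853
```

play_rows([
  [[0.0003,0,0.002,0,0,0],[0,0,0.002,0,0,0],[0,0,0.002,0,0,0],[0,0,0.0015,0,0,0],[0,0,0,0,0,0],[0,0,0,0,0,0]],
])

```text
t: 6.05
tool_pos: [476.4, -285.1, 96.2]
tool_rot: [-180.0, -0.0, 87.5]
force: [-2.4, 4.6, 5.1]
grip_width: 15.7
```

play_rows([
  [[0,0,0.001,0,0,0],[0,0,0.0005,0,0,0],[0,0,0,0,0,0],[0,0,0,0,0,0]],
])

```text
t: 6.45
tool_pos: [476.4, -285.1, 94.8]
tool_rot: [-180.0, -0.0, 87.5]
force: [-1.4, 4.3, 6.2]
grip_width: 15.7
```

play_rows([
  [[0,0,0.0005,0,0,0],[0,0,0.0005,0,0,0],[0,0,0,0,0,0],[0,0,0,0,0,0]],
])

```text
t: 6.85
tool_pos: [476.5, -285.1, 94.6]
tool_rot: [180.0, 0.0, 87.5]
force: [-2.9, 5.3, 11.6]
grip_width: 15.6
```

```bash
python3 - <<'E'
from h import *
s=get_state();print(s['tool_pos'],s['tool_rot'],s['force'],s['wrist_torque'],s['grip_width'])
c=snap('side','side3')
cv2.imwrite('pics/z3.png',cv2.resize(c['pixels'][240:360,260:400,::-1],(700,600),interpolation=cv2.INTER_CUBIC))
E
```

```text
[ 476.50538936 -285.10459808   94.60542706] [1.79979593e+02 1.39865080e-03 8.74928228e+01] [-2.92401212  5.25073955 11.62332327] [ 0.96278918  0.6197947  -0.04881399] 15.567243028989829
```

View pics/z3.png

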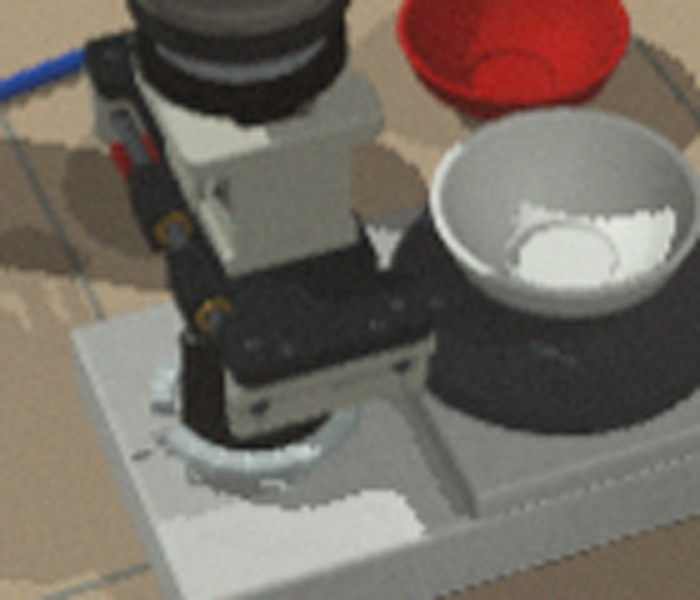

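The force rose from 6 to 11.6 N with hardly any further travel, so the knob is at its stop. I'll turn it clockwise, which is +z in the tool frame.

play_rows([
  [[0,0,0,0,0,0.08],[0,0,0,0,0,0.08],[0,0,0,0,0,0.08],[0,0,0,0,0,0.08],[0,0,0,0,0,0],[0,0,0,0,0,0]],
])

```text
t: 7.5
tool_pos: [476.4, -285.4, 94.6]
tool_rot: [180.0, 0.0, 69.2]
force: [-3.9, 3.5, 11.6]
grip_width: 15.9
```

```bash
python3 - <<'E'
from h import *
s=get_state();print(s['tool_pos'],s['tool_rot'],s['force'],s['wrist_torque'],s['grip_width'])
E
```

```text
[ 476.44553807 -285.40354082   94.60974426] [1.79971889e+02 2.24832646e-02 6.91537056e+01] [-3.87596301  3.49457624 11.58337767] [ 0.7578131   0.72613761 -0.02464315] 15.878138830270377
```

play_rows([
  [[0,0,0,0,0,0.081],[0,0,0,0,0,0.081],[0,0,0,0,0,0.081],[0,0,0,0,0,0.081],[0,0,0,0,0,0.081],[0,0,0,0,0,0.081],[0,0,0,0,0,0.081],[0,0,0,0,0,0.081],[0,0,0,0,0,0.079],[0,0,0,0,0,0],[0,0,0,0,0,0]],
])

```text
t: 8.6
tool_pos: [475.9, -285.8, 94.6]
tool_rot: [180.0, 0.1, 27.5]
force: [-5.3, 1.6, 12.1]
grip_width: 15.7
```

```bash
python3 - <<'E'
from h import *
s=get_state();print(s['tool_pos'],s['tool_rot'],s['force'],s['wrist_torque'],s['grip_width'])
c=snap('side','side4')
cv2.imwrite('pics/z4.png',cv2.resize(c['pixels'][240:360,260:400,::-1],(700,600),interpolation=cv2.INTER_CUBIC))
E
```

```text
[ 475.94717836 -285.83159165   94.56787674] [1.79961098e+02 6.06260567e-02 2.75060527e+01] [-5.31725904  1.62957587 12.09301625] [ 0.26697038  1.18426609 -0.05656695] 15.712974165878583
```

View pics/z4.png

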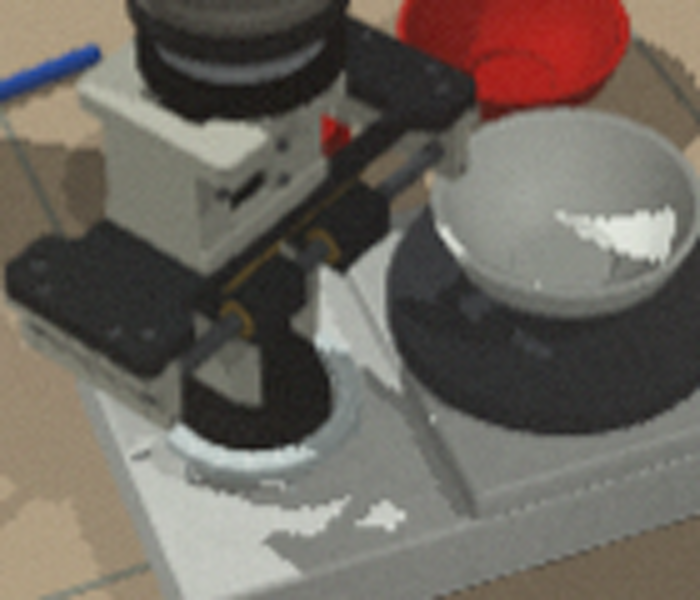

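The tool has turned 60° and the bowl hasn't been touched. I'll let the knob rise with the grip, then open partway.

play_rows([
  [[0,0,-0.002,0,0,0],[0,0,-0.002,0,0,0],[0,0,-0.002,0,0,0],[0,0,-0.002,0,0,0],[0,0,-0.0015,0,0,0],[0,0,0,0,0,0],[0,0,0,0,0,0]],
])

```text
t: 9.35
tool_pos: [475.9, -285.7, 103.1]
tool_rot: [180.0, 0.1, 27.5]
force: [-4.3, -2.2, 3.0]
grip_width: 15.8
```

```bash
python3 - <<'E'
from h import *
s=get_state();print(s['tool_pos'],s['tool_rot'],s['force'],s['wrist_torque'],s['grip_width'])
E
```

```text
[ 475.93234401 -285.74811356  103.05565251] [1.79996031e+02 6.91780967e-02 2.75092107e+01] [-4.2843026  -2.15439509  2.95773613] [-0.40177348  1.06440668 -0.01741682] 15.83382353222499
```

play_rows([
  [[0,0,0,0,0,0],[0,0,0,0,0,0],[0,0,0,0,0,0],[0,0,0,0,0,0],[0,0,0,0,0,0]],
], hand=0.5)

```text
t: 9.85
tool_pos: [476.6, -285.2, 103.1]
tool_rot: [180.0, -0.0, 27.5]
force: [0.1, -0.0, -0.6]
grip_width: 45.2
```

Released, with the force at zero. I'll rise straight up, then back off towards the robot so both cameras can see the knob.

play_rows([
  [[0,0,-0.01,0,0,0],[0,0,-0.015,0,0,0],[0,0,-0.025,0,0,0],[0,0,-0.03,0,0,0],[0,0,-0.03,0,0,0],[0,0,-0.03,0,0,0],[0.02,-0.03,0,0,0,0],[0.02,-0.04,0,0,0,0],[0.02,-0.04,0,0,0,0],[0.02,-0.04,0,0,0,0],[0.02,-0.04,0,0,0,0],[0,0,0,0,0,0]],
])

```text
t: 11.05
tool_pos: [476.9, -66.0, 244.2]
tool_rot: [-179.9, -0.1, 27.8]
force: [0.3, -0.4, 0.1]
grip_width: 46.0
```

```bash
python3 - <<'E'
from h import *
s=get_state();print(s['tool_pos'],s['force'])
c=snap('side','side5'); c2=snap('top','top5')
a=c['pixels'][240:370,265:425,::-1];b=c2['pixels'][200:340,350:450,::-1]
cv2.imwrite('pics/z5.png',np.hstack([cv2.resize(a,(480,390),interpolation=cv2.INTER_CUBIC),cv2.resize(b,(279,390),interpolation=cv2.INTER_CUBIC)]))
for n,c,box in(('top',c2,(385,425,278,318)),('side',c,(285,335,285,340))):
    P=cloud(c);u0,u1,v0,v1=box;Q=P[v0:v1,u0:u1].reshape(-1,3);g=Q[(Q[:,2]>104)&(Q[:,2]<117)]
    if len(g)<20: print(n,'hidden');continue
    m=g.mean(0);w=np.linalg.svd(g[:,:2]-m[:2])[2][0];print(n,len(g),m,np.median(g[:,2]),np.degrees(np.arctan(w[1]/w[0])),cv2.minAreaRect(g[:,:2].astype(np.float32)))
P=cloud(c);Q=P[255:310,335:410].reshape(-1,3);g=Q[(Q[:,2]>112)&(Q[:,2]<125)];print('bowl',cv2.minAreaRect(g[:,:2].astype(np.float32)))
E
```

```text
[476.9251783  -65.96247988 244.24135206] [ 0.29688363 -0.36509051  0.09991433]
top 195 [ 476.18497811 -285.47483372  110.13389069] 110.31217508278155 -64.08246555854204 ((476.15380859375, -286.25653076171875), (16.593910217285156, 57.96137237548828), 25.271421432495117)
side 232 [ 475.28979373 -288.444732    111.03716159] 111.76014465464817 -62.88688667236665 ((475.86102294921875, -286.8419189453125), (18.71635627746582, 56.735774993896484), 27.328746795654297)
bowl ((610.9302978515625, -286.15673828125), (108.96392059326172, 107.70427703857422), 34.48190689086914)
```

View pics/z5.png

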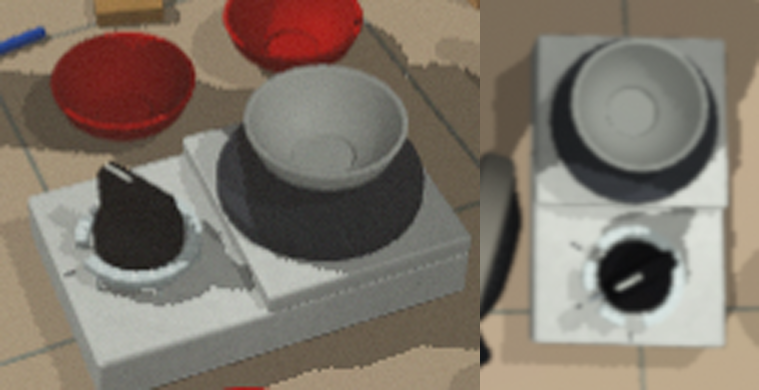

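View pics/side5.png

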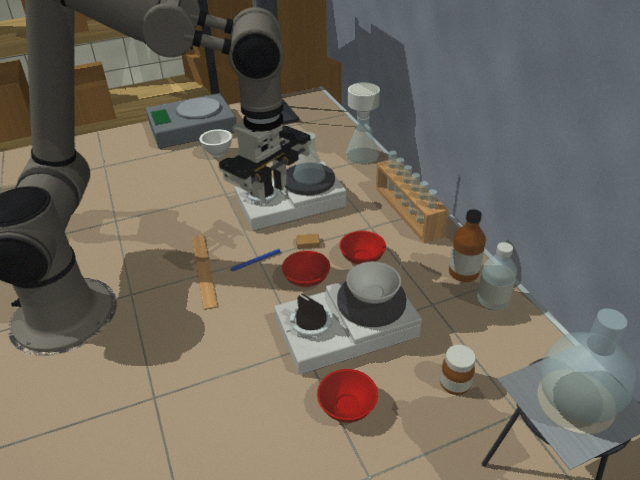

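The pointer, at (630,283) in the crop, has swung 60° clockwise. The bar top is at 110–111 mm, so the knob is up, and the bowl stands where it was at (611,-286). The arm is clear, so I'll hand the job in.

```bash
python3 -c "
from station import *
print(finish_job())"
```

```text
the job is handed in; nothing more can be done
None
```

The bowl's heater is on at its first step, and I handed the job in at about 11 s of robot time. I pinched the knob's bar and pushed it 9 mm down to the stop, where the force rose to about 12 N. Then I turned it 60° clockwise, let it rise with the grip, released it and drew the arm back.

**Last checks:**
- **Angle:** the bar was at about -3° before and -63° to -64° after, in both cameras, against about -62.5° for the first step. That is well inside the notch's 8° of play.
- **Height:** the bar's top is at 110–112 mm, against 111 mm for a knob fully up.
- **Bowl:** it has not moved (centre at 611, -286) and stands on its plate.
- **Robot:** the force on the tool is about zero. I never went to the other heater's knob, but I did not measure its angle again at the end.

**Disagreements:** the final sideways move left the arm at y = -66, nearer the other heater than I meant, but 244 mm up and clear of everything. The two cameras' bar angles differed by 1–2.5°, which did not affect the result.

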